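Stepped stack of desk trays

TASK

Build a stepped stack of the small desk trays on the grey one with the brass pull. First lay the blue tray along the grey tray, stepped back about 5 cm away from the brass pull so that the grey tray's end by the pull stays open, then lay the white tray on the blue one, stepped forward again by the same amount so that it sits straight above the grey tray. Leave the grey tray and the green clip tray where they stand.

Things in the scene. Friction and masses are not known exactly. Their poses are not given: they have to be found in the camera images.
- base_tray: Grey plastic desk tray, foot of the stack, loose, 0.5 kg. 160 mm long (its x) x 50 wide (its y) x 40 high, open-topped, 4 mm walls, full-height divider across the middle; flat underside; a brass finger pull sticks out 17 mm from its -x end at 24 mm height. Origin: centre of its underside; z up. +x points away from the pull. A tray laid on it rests on its walls, 40 mm up.
- blue_tray: Blue plastic desk tray, empty, about 0.12 kg, to be laid on the grey tray. 160 mm long (its x) x 50 wide (its y) x 40 high, open-topped, 4 mm walls, full-height divider across the middle; flat underside; the same both ways round. Origin: centre of its underside; z up. It can be gripped across its 50 mm width at its middle.
- white_tray: White plastic desk tray, empty, about 0.12 kg, to be laid on the blue tray. 160 mm long (its x) x 50 wide (its y) x 40 high, open-topped, 4 mm walls, full-height divider across the middle; flat underside; the same both ways round. Origin: centre of its underside; z up. It can be gripped across its 50 mm width at its middle.
- card_index: Fixed wooden card index box standing between the grey tray and the other trays: 145 mm high, 190 mm wide in world y (95 to each side of its origin), about 390 mm long in world x (155 mm from its origin toward the robot, 230 mm away from it). Origin at desk height. Carry things over it.
- green_tray: Green plastic desk tray with two black binder clips in it; a bystander, not to be moved. 160 mm long (its x) x 50 wide (its y) x 40 high, open-topped, 4 mm walls, full-height divider across the middle; flat underside; the same both ways round. Origin: centre of its underside; z up.

How it is judged:
By the outcome, as a careful person would: the job done as asked, in the order asked, and still so for the second after the job is handed in, with the robot touching nothing.
It also fails if it takes over 67 s, if anything falls off the work surface, if the arm or the gripper's body presses on something with over 40 N, if the wrist force passes 120 N, or if a joint passes its speed limit or range.

ROBOT

A 6-joint arm with a two-finger parallel gripper is mounted at the origin on a cart in front of the work surface, level with it; the furniture and walls round the work are solid. World frame = base frame: x ahead of the robot, y to its left, z up, the work surface at z = 0. Lengths are in mm, angles in rad, forces in N, time in s.
With the tool pointing down it reaches from about 350 to 875 mm from the base axis. Payload 4.2 kg.
Tool frame: the origin (TCP) lies midway between the tips of the shut fingers; the grasp point (between the pads) lies 19 mm behind it; z points along the fingers, y is the line along which they close (so a half turn about z gives the same grasp; the last joint's range is limited). The gripper opens to 85 mm and grips with 20 to 120 N. Pads are 22 mm wide; open, the fingers measure 114 mm over their backs; the gripper's body (76 mm by 85 mm) begins 54 mm behind the grasp point. The pads swing forward as they close: fully open they stand 13 mm farther back than shut.
Start: joints at [1.37, 0.385, 0.008, 0, -1.194, -0.259], TCP at [277.322, 560.082, 231.312] pointing down, gripper open.
Joint ranges: [-3.14, 3.14], [-1.21, 2.06], [-1.07, 1.41], [-3.16, 2.05], [-2.99, -0.16], [-3.1, 3.1]. Speed limits (rad/s): [2.79, 2.79, 3.14, 3.14, 3.14, 3.14].

INTERFACE

Orientations are given as a unit quaternion [x, y, z, w].
In Python, from bench import read_state, get_image, job_done gives the robot as it stands.
- The arm moves only by the shell command python3 -m jog 'ROWS'. ROWS is JSON, a list of rows, each a list of 3 entries, a list of its own where there are three numbers: the shift along the world's x, y, z scaled (see below), then the turn, a rotation vector about the world's x, y, z scaled (see below), then the gripper's target within -1 to 1 (shut at 1, half-way at 0, fully open at -1). In form: [[[x, y, z], [wx, wy, wz], claw], ...]. A call has 1 to 20 rows; each row is the pose to reach, as a shift and turn from the pose commanded when the call began; what a row does not reach only later rows make up. The controller multiplies each number of a shift by 10 cm and each number of a turn by 120 degrees. A row lasts 1/10 s, in which the tool goes at most 50 mm and 8.59 degrees, less where a joint would pass 70% of its speed; a pose out of reach is approached as far as the arm can. A call with a number of a shift or a turn outside -1 to 1 is refused whole. A call with a gripper value outside its range is refused whole. The fingers move at their own pace and stop on an object; the grip force is fixed at half the most. Time passes only in rows, so rows that repeat a pose let the fingers close. It gives the time, the measured TCP pose, the force, the opening and the grip force at its end, in the units of the state.
- read_state(): the state, without advancing time (a new reading comes with each control period).
- get_image(name): name is "scene" or "top"; returns a dict with "frame" (384x512x3 uint8, red, green, blue), "range_z" (384x512 float32, mm along the optical axis (not along the pixel's ray), 0 where there is no reading), "fx", "fy", "cx", "cy" (pixels), "R" (3x3) and "t" (3): a world point X has camera coordinates R X + t. Camera axes: x right, y down, z forward; pixel columns grow to the right and rows downward; lengths in mm; the calibration is good to about 2 mm. A picture is of the moment at which its call begins.
- job_done(): hands the job in; it is judged then, once.
The state is a dict: "clock": time; "joints": joint angles; "joint_vel": joint speeds; "joint_efforts": joint torques, N m; "position": TCP position; "ee_rot": TCP orientation; "contact_force": force on the tool from outside, world axes, zero at the start; "wrist_torque": the same for the moment, N m; "gripper_width": finger opening in mm; "grasp_force": force on a finger pad.
Only numpy, scipy, OpenCV 4.12 (cv2) and the standard library are available. Lean on these libraries where they do the work, as an engineer would, in place of code of your own. Each camera call takes 0.05 s, during which the arm holds its last target. There are 200 camera calls.

## Working session

There is one attempt and no reset: what is moved stays moved. The work goes in short steps, Python scripts to look and compute and a shell command to move; the robot and the scene stay as the last step left them, time stands still between calls to the robot, and variables do not carry over. Pictures are saved under pics/ and viewed, at most 10 in all, crops included, and the job is handed in when it is done.

```bash
mkdir -p pics
python3 - <<'E'
from bench import *
import cv2,numpy as np
s=read_state();print(s['clock'],s['position'],s['ee_rot'],s['gripper_width'])
for n in("scene","top"):
    d=get_image(n);np.savez(f"{n}0.npz",**d);cv2.imwrite(f"pics/{n}0.png",d["frame"][...,::-1]);print(n,d["R"],d["t"],d["fx"])
E
```

```text
0.0 [277.06893107 559.57487061 230.2212531 ] [ 9.73673595e-01 -2.27944149e-01 -2.01045295e-04  1.07443429e-03] 85.32659692009206
scene [[ 0.78139279 -0.62383118 -0.01612332]
 [-0.42930278 -0.51862159 -0.73941245]
 [ 0.45290664  0.58469334 -0.67305963]] [-425.34513227  237.6270424  1186.01316755] 493.49529722020134
top [[-0.02740645 -0.99952902  0.01380684]
 [-0.98317577  0.0244576  -0.18101721]
 [ 0.18059427 -0.01853559 -0.98338301]] [ -47.81013453  507.69539568 1375.41626439] 422.9709738151457
```

View pics/top0.png

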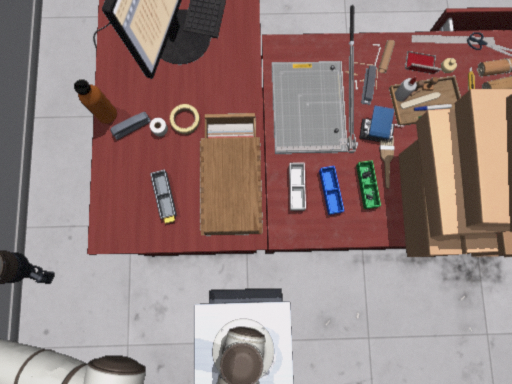

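View pics/scene0.png

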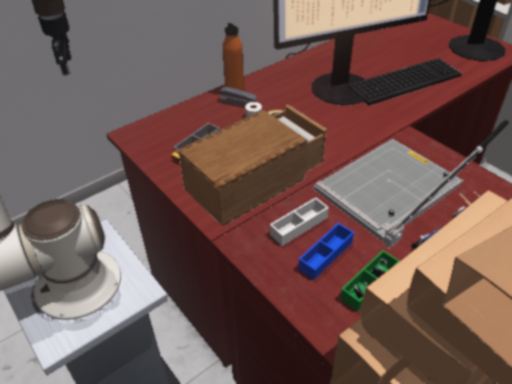

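The top view shows the grey tray at about (163,196) with its pull at the near end (168,219), the card index at (231,185), white at (297,187), blue at (331,190) and green at (369,185). The scene view agrees. Next I measure the poses.

```bash
cat > h.py <<'E'
import cv2,numpy as np
def cloud(d):
    z=d["range_z"].astype(float);v,u=np.mgrid[:z.shape[0],:z.shape[1]]
    c=np.stack([(u-d["cx"])/d["fx"]*z,(v-d["cy"])/d["fy"]*z,z],-1)
    P=(c-d["t"])@d["R"];P[z==0]=np.nan;return P
def plane(d,uv,h):
    r=np.c_[(uv[:,0]-d["cx"])/d["fx"],(uv[:,1]-d["cy"])/d["fy"],np.ones(len(uv))]@d["R"]
    o=-d["R"].T@d["t"];return o+r*((h-o[2])/r[:,2])[:,None]
def mask(d,box,kind):
    h=cv2.cvtColor(d["frame"],cv2.COLOR_RGB2HSV).astype(int);H,S,V=h[...,0],h[...,1],h[...,2]
    m={"blue":(H>105)&(H<135)&(S>120),"green":(H>45)&(H<85)&(S>90),"grey":(S<75)&(V>50),"white":(S<60)&(V>90),
       "brass":(H>18)&(H<35)&(S>120)&(V>120)}[kind]
    o=np.zeros(m.shape,np.uint8);x0,y0,x1,y1=box;o[y0:y1,x0:x1]=m[y0:y1,x0:x1];return o
def pose(d,box,kind,lo,hi):
    m=mask(d,box,kind);P=cloud(d);k=(m>0)&(P[...,2]>lo)&(P[...,2]<hi)
    if k.sum()<10: return None
    Q=P[k];(c,s,a)=cv2.minAreaRect(Q[:,:2].astype(np.float32))
    if s[0]<s[1]: a+=90
    return np.round([*c,(a+90)%180-90,*sorted(s),np.median(Q[:,2]),k.sum()],1)
E
python3 - <<'E'
from h import *
B={"top":{"grey":(145,160,182,226),"white":(284,155,312,216),"blue":(315,158,347,220),"green":(352,152,386,213)},
"scene":{"grey":(165,118,228,162),"white":(262,192,335,250),"blue":(290,218,362,282),"green":(335,245,402,310)}}
for n in B:
    d=np.load(n+"0.npz");P=cloud(d)
    for k,b in B[n].items(): print(n,k,pose(d,b,k,33,48))
    if n=="top":
        print("desk",P[230,300],P[230,180]);m=mask(d,(150,205,185,228),"brass");print("pull",np.nanmean(P[m>0],0),m.sum())
        b=P[110:240,195:268].reshape(-1,3);b=b[(b[:,2]>130)&(b[:,2]<160)];print("box",b.min(0),b.max(0))
E
```

```text
top grey [518.4 258.9  13.6  51.  160.6  39.  177. ]
top white [ 533.8 -198.5   -0.7   50.5  158.    38.8  160. ]
top blue [ 517.8 -314.8    8.5   50.3  158.3   39.   164. ]
top green [ 534.5 -443.8    5.8   51.1  159.3   39.2  181. ]
desk [ 3.85126326e+02 -2.04586348e+02 -1.17313478e-01] [ 3.95836303e+02  2.05365486e+02 -3.06355715e-01]
pull [430.83835578 239.3792307   21.34694331] 53
box [366.67237636 -72.2147909  130.01052967] [761.92248188 120.59444378 155.51991634]
scene grey [518.  259.9  11.3  51.8 162.2  37.3 140. ]
scene white [ 561.6 -200.4   -1.1   54.8  215.3   37.8  364. ]
scene blue [ 519.4 -316.3    8.3   52.7  163.7   38.1  383. ]
scene green [ 535.1 -443.7    7.    50.2  163.4   38.3  291. ]
```

```bash
python3 -m jog '[[[0.2,-0.5,0],[0,0,0.05],-1],[[0.4,-1,0],[0,0,0.1],-1],[[0.4,-1,0],[0,0,0.1],-1]]'
python3 -m jog '[[[0.2,-0.5,0],[0,0,0.05],-1],[[0.4,-1,0],[0,0,0.1],-1],[[0.4,-1,0],[0,0,0.1],-1]]'
python3 -c "from bench import *;s=read_state();print(s['joints'],s['ee_rot'])"
```

```text
clock: 0.4
position: [317.9, 455.7, 231.0]
ee_rot: [0.992, -0.126, -0.0, 0.001]
contact_force: [0.2, 0.1, -0.2]
gripper_width: 85.4
grasp_force: 0.0
clock: 0.7
position: [357.7, 356.2, 231.2]
ee_rot: [1.0, -0.022, -0.001, 0.001]
contact_force: [0.4, 0.2, -1.2]
gripper_width: 85.3
grasp_force: 0.0
[ 1.10514231e+00  1.80740300e-01 -2.79473696e-01 -3.76912360e-04
 -1.11222851e+00  4.22634961e-01] [ 9.99766525e-01 -2.15914052e-02 -5.06197986e-04  6.70649508e-04]
```

```bash
python3 -m jog '[[[0.15,-0.48,0],[0,0,0.05],-1],[[0.27,-0.95,0],[0,0,0.09],-1]]'|grep posi
python3 -m jog '[[[0.13,-0.48,0],[0,0,0],-1],[[0.27,-0.95,0],[0,0,0],-1]]'|grep posi
python3 -m jog '[[[0.13,-0.48,0],[0,0,0],-1],[[0.27,-0.95,0],[0,0,0],-1]]'|grep posi
python3 -m jog '[[[0.13,-0.48,0],[0,0,0],-1],[[0.27,-0.95,0],[0,0,0],-1]]'|grep posi
python3 -m jog '[[[0.13,-0.48,0],[0,0,0],-1],[[0.27,-0.95,0],[0,0,0],-1]]'|grep posi
python3 -m jog '[[[0.13,-0.48,0],[0,0,0],-1],[[0.26,-0.95,0],[0,0,0],-1]]'|grep posi
python3 -m jog '[[[0,-0.48,0],[0,0,0],-1],[[0,-0.97,0],[0,0,0],-1],[[0,-0.97,0],[0,0,0],-1],[[0,-0.97,0],[0,0,0],-1]]'
```

```text
position: [384.6, 264.6, 231.0]
position: [411.5, 168.8, 231.4]
position: [438.6, 73.7, 231.5]
position: [465.8, -21.4, 231.5]
position: [493.0, -116.6, 231.3]
position: [519.1, -211.7, 231.0]
clock: 2.3
position: [518.3, -307.8, 230.2]
ee_rot: [0.997, 0.072, -0.001, -0.0]
contact_force: [-0.1, 0.8, -0.5]
gripper_width: 85.4
grasp_force: 0.0
```

```bash
python3 -m jog '[[[0,-0.07,-0.5],[0,0,0],-1],[[0,-0.07,-1],[0,0,0],-1],[[0,-0.07,-1],[0,0,0],-1]]'|grep posi
python3 -m jog '[[[0,0,-0.4],[0,0,0],-1],[[0,0,-0.7],[0,0,0],-1],[[0,0,-0.7],[0,0,0],-1],[[0,0,-0.7],[0,0,0],-1]]'
python3 - <<'E'
from bench import *
from h import *
d=get_image("top");cv2.imwrite("pics/t1.png",cv2.resize(d["frame"][140:260,250:410,::-1],None,fx=4,fy=4));print(pose(d,(315,158,347,220),"blue",33,48))
E
```

```text
position: [513.9, -310.5, 124.4]
clock: 3.0
position: [520.2, -313.8, 63.6]
ee_rot: [0.997, 0.075, 0.001, 0.001]
contact_force: [-0.3, -0.1, 0.4]
gripper_width: 85.1
grasp_force: 0.0
[ 509.2 -316.2    8.6   49.7  140.6   38.4  106. ]
```

View pics/t1.png

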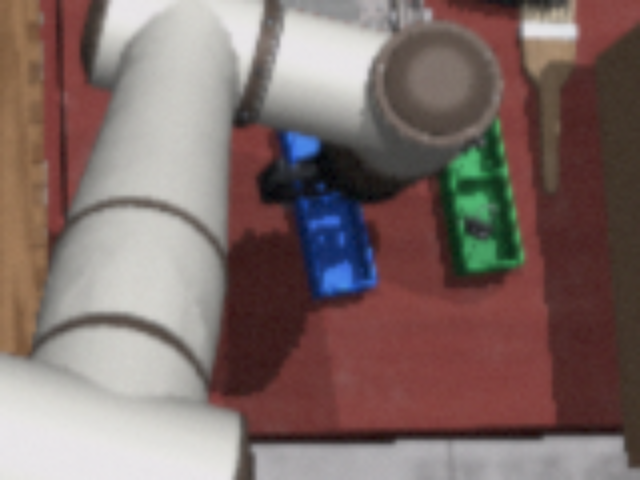

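The crop shows the open fingers straddling the blue tray's middle (crop about (310,180)), clear of white and green. I descend and grip.

```bash
python3 -m jog '[[[-0.01,-0.01,-0.25],[0,0,0],-1],[[-0.02,-0.01,-0.45],[0,0,0],-1],[[-0.02,-0.01,-0.54],[0,0,0],-1],[[-0.02,-0.01,-0.54],[0,0,0],-1],[[-0.02,-0.01,-0.54],[0,0,0],-1]]'
python3 -m jog '[[[0,0,0],[0,0,0],0.3],[[0,0,0],[0,0,0],0.6],[[0,0,0],[0,0,0],1],[[0,0,0],[0,0,0],1],[[0,0,0],[0,0,0],1],[[0,0,0],[0,0,0],1],[[0,0,0],[0,0,0],1],[[0,0,0],[0,0,0],1]]'
```

```text
clock: 3.55
position: [517.7, -315.4, 9.1]
ee_rot: [0.997, 0.074, 0.001, 0.001]
contact_force: [-0.2, 1.0, 0.7]
gripper_width: 85.6
grasp_force: 0.0
clock: 4.35
position: [517.1, -315.1, 8.4]
ee_rot: [0.997, 0.074, 0.001, 0.0]
contact_force: [-0.1, 0.0, 6.2]
gripper_width: 49.0
grasp_force: 64.0
```

```bash
python3 -m jog '[[[0,0,0.1],[0,0,0],1],[[0,0,0.3],[0,0,0],1],[[0,0,0.6],[0,0,0],1],[[0,0,0.9],[0,0,0],1]]'|grep posi
python3 -m jog '[[[0,0,0.3],[0,0,0],1],[[0,0,0.6],[0,0,0],1],[[0,0,0.9],[0,0,0],1]]'|grep posi
python3 -m jog '[[[0,0,0.25],[0,0,0],1],[[0,0,0.4],[0,0,0],1],[[0,0,0.42],[0,0,0],1],[[0,0,0.42],[0,0,0],1],[[0,0,0.42],[0,0,0],1]]'
python3 - <<'E'
from bench import *
from h import *
for n in("top","scene"):
    d=get_image(n);np.savez(n+"1.npz",**d)
    cv2.imwrite(f"pics/{n}2.png",d["frame"][...,::-1])
E
```

```text
position: [515.4, -314.6, 97.6]
position: [515.5, -314.6, 188.3]
clock: 5.55
position: [515.4, -314.5, 227.7]
ee_rot: [0.997, 0.074, -0.001, -0.001]
contact_force: [-0.7, -0.0, -2.3]
gripper_width: 48.8
grasp_force: 63.3
```

View pics/scene2.png

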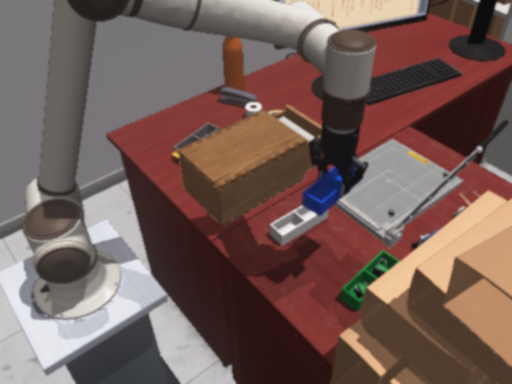

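The blue tray is held at about (325,190) and looks level. I measure its offset in the gripper, since the measured TCP may lag the true one.

Run:
```python
from h import *
for n,b in(("top",(285,120,380,230)),("scene",(295,165,370,225))):
    d=np.load(n+"1.npz");m=mask(d,b,"blue")>0;P=cloud(d)[m];P=P[np.isfinite(P[:,2])]
    print(n,len(P),np.percentile(P[:,2],[2,50,90,98]));print(pose(d,b,"blue",249,275))
    Q=P[P[:,2]>253]
    A=np.c_[Q[:,:2]-[515,-315],np.ones(len(Q))];print(np.linalg.lstsq(A,Q[:,2],rcond=None)[0])
```

```text
top 631 [ 56.78076596 227.13317648 260.51543777 362.76003358]
[ 507.3 -315.8    8.5   51.1  139.1  258.4  141. ]
[-2.00922345e-02  7.65318457e-01  2.73691645e+02]
scene 1185 [220.79458335 242.84096957 258.39201532 286.33878163]
[ 496.1 -320.9    2.3   63.8  122.   256.3  414. ]
[ 1.28117128e-01 -1.98875977e-01  2.63536999e+02]
```

```bash
python3 -m jog '[[[0,0.2,0],[0,0,0],1],[[0,0.5,0],[0,0,0],1],[[0.1,0.9,0],[0,0,0.02],1]]'|grep posi
python3 -m jog '[[[0.05,0.45,0],[0,0,0],1],[[0.1,0.9,0],[0,0,0.02],1]]'|grep posi
python3 -m jog '[[[0.05,0.45,0],[0,0,0],1],[[0.1,0.9,0],[0,0,0],1]]'|grep posi
python3 -m jog '[[[0.05,0.45,0],[0,0,0],1],[[0.1,0.9,0],[0,0,0],1]]'|grep posi
python3 -m jog '[[[0.05,0.45,0],[0,0,0],1],[[0.1,0.9,0],[0,0,0],1]]'|grep posi
python3 -m jog '[[[0,0.4,0],[0,0,0],1],[[0,0.7,0],[0,0,0],1],[[0,0.9,0],[0,0,0],1],[[0,0.9,0],[0,0,0],1]]'|grep posi
python3 -m jog '[[[0,0.3,0],[0,0,0],1],[[0,0.4,0],[0,0,0],1],[[0,0.45,0],[0,0,0],1],[[0,0.45,0],[0,0,0],1],[[0,0.45,0],[0,0,0],1]]'
python3 - <<'E'
from bench import *
from h import *
d=get_image("top");print(read_state()["ee_rot"]);cv2.imwrite("pics/t3.png",cv2.resize(d["frame"][120:250,90:250,::-1],None,fx=4,fy=4))
print(pose(d,(120,100,200,230),"blue",249,275))
E
```

```text
position: [525.1, -224.9, 228.2]
position: [536.0, -133.5, 228.4]
position: [545.9, -43.2, 228.6]
position: [555.9, 46.9, 228.6]
position: [565.9, 136.8, 228.5]
position: [566.1, 227.2, 228.2]
clock: 7.65
position: [566.3, 269.0, 229.3]
ee_rot: [0.993, 0.115, -0.0, 0.0]
contact_force: [-0.4, 0.6, -0.9]
gripper_width: 49.5
grasp_force: 63.3
[ 9.93375854e-01  1.14910316e-01 -1.29464518e-04  1.26534938e-04]
[567.9 268.2  13.   50.9 159.7 258.8 174. ]
```

View pics/t3.png

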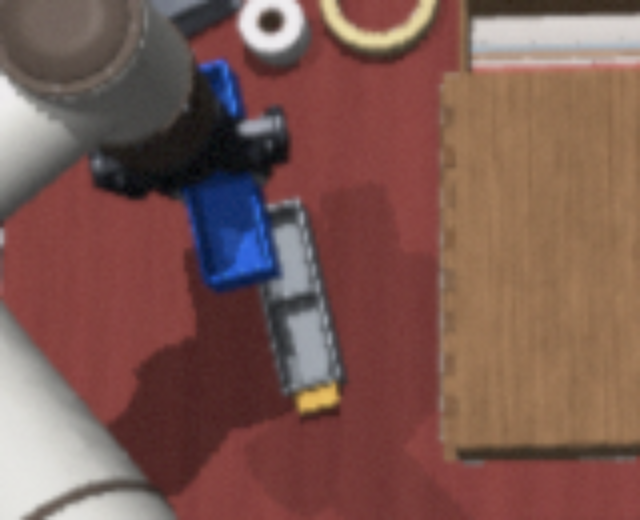

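The held blue tray is at crop (230,175), parallel to the grey tray and set back from it, so it needs only about +2 mm in y. I lower it to just above the grey rim and measure again.

```bash
python3 -m jog '[[[-0.01,0.02,-0.2],[0,0,0],1],[[-0.01,0.02,-0.5],[0,0,0],1],[[-0.01,0.02,-0.8],[0,0,0],1]]'|grep posi
python3 -m jog '[[[0,0,-0.3],[0,0,0],1],[[0,0,-0.5],[0,0,0],1],[[0,0,-0.7],[0,0,0],1],[[0,0,-0.82],[0,0,0],1],[[0,0,-0.82],[0,0,0],1],[[0,0,-0.82],[0,0,0],1]]'
python3 - <<'E'
from bench import *
from h import *
for n,b in(("top",(130,130,210,230)),("scene",(150,60,260,170))):
    d=get_image(n);print(n,pose(d,b,"blue",85,115),pose(d,(145,160,182,226),"grey",33,44) if n=="top" else "")
print(read_state()["position"])
E
```

```text
position: [565.6, 271.4, 149.3]
clock: 8.6
position: [565.9, 272.1, 68.1]
ee_rot: [0.993, 0.115, 0.001, -0.0]
contact_force: [1.1, 0.6, -1.7]
gripper_width: 49.2
grasp_force: 63.3
top [567.4 271.5  13.3  51.2 159.3  97.7 134. ] [502.7 254.6  13.3  50.2 128.3  38.   83. ]
scene [571.  264.4  12.7  65.3 164.2  93.7 289. ] 
[566.17430922 272.55296803  68.7698444 ]
```

```bash
python3 -m jog '[[[0,-0.01,-0.1],[0,0,0],1],[[0,-0.01,-0.15],[0,0,0],1],[[0,-0.01,-0.18],[0,0,0],1],[[0,-0.01,-0.18],[0,0,0],1],[[0,-0.01,-0.18],[0,0,0],1]]'
python3 -m jog '[[[0,0,-0.01],[0,0,0],1],[[0,0,-0.02],[0,0,0],1],[[0,0,-0.02],[0,0,0],1]]'
```

```text
clock: 9.2
position: [565.4, 271.1, 49.2]
ee_rot: [0.993, 0.115, 0.0, 0.0]
contact_force: [0.2, 0.4, -1.5]
gripper_width: 49.2
grasp_force: 63.5
clock: 9.5
position: [565.5, 271.2, 48.4]
ee_rot: [0.993, 0.116, 0.0, -0.0]
contact_force: [-2.2, 0.1, 6.0]
gripper_width: 49.0
grasp_force: 64.1
```

```bash
python3 -m jog '[[[0,0,0],[0,0,0],0],[[0,0,0],[0,0,0],-0.5],[[0,0,0],[0,0,0],-1],[[0,0,0],[0,0,0],-1],[[0,0,0],[0,0,0],-1],[[0,0,0],[0,0,0],-1],[[0,0,0],[0,0,0],-1]]'
python3 -m jog '[[[0,0,0.2],[0,0,0],-1],[[0,0,0.5],[0,0,0],-1],[[0,0,1],[0,0,0],-1]]'|grep posi
python3 -m jog '[[[0,0,0.4],[0,0,0],-1],[[0,0,0.85],[0,0,0],-1],[[0,0,0.85],[0,0,0],-1]]'
python3 -m jog '[[[0,-0.5,0],[0,0,0],-1],[[-0.05,-0.97,0],[0,0,0],-1],[[-0.05,-0.97,0],[0,0,0],-1]]'|grep posi
python3 -m jog '[[[0,-0.5,0],[0,0,0],-1],[[-0.05,-0.97,0],[0,0,0],-1],[[-0.05,-0.97,0],[0,0,0],-1]]'
python3 - <<'E'
from bench import *
from h import *
for n,b,g in(("top",(130,130,210,230),(145,160,182,226)),("scene",(150,60,260,170),(150,118,228,170))):
    d=get_image(n);np.savez(n+"4.npz",**d);print(n,pose(d,b,"blue",70,88),pose(d,g,"grey",33,44))
    if n=="top":
        m=mask(d,(150,205,185,228),"brass");print("pull",np.nanmean(cloud(d)[m>0],0),m.sum());print(pose(d,(284,155,312,216),"white",33,44))
    cv2.imwrite(f"pics/{n}4.png",cv2.resize(d["frame"][60:230,100:300,::-1],None,fx=3,fy=3))
E
```

```text
clock: 10.2
position: [565.3, 271.0, 47.2]
ee_rot: [0.993, 0.115, -0.0, 0.0]
contact_force: [0.2, 0.3, -0.4]
gripper_width: 85.5
grasp_force: 0.0
position: [563.4, 269.8, 145.0]
clock: 10.8
position: [568.6, 272.8, 240.7]
ee_rot: [0.993, 0.116, 0.007, -0.003]
contact_force: [0.0, 0.3, -0.2]
gripper_width: 85.2
grasp_force: 0.0
position: [559.2, 169.9, 232.6]
clock: 11.4
position: [554.3, 73.2, 232.4]
ee_rot: [0.994, 0.113, -0.0, 0.0]
contact_force: [-0.1, -0.5, 0.2]
gripper_width: 85.4
grasp_force: 0.0
top [535.2 241.3  22.4  20.5  81.   78.2  51. ] [513.6 232.6  11.8   3.7 137.5  39.9  23. ]
pull [nan nan nan] 0
[ 534.1 -198.6   -1.5   50.9  157.9   39.   152. ]
scene [568.1 269.3  12.7  56.2 164.2  75.7 305. ] [517.3 257.   -3.4  30.7 164.4  37.8  47. ]<stdin>:6: RuntimeWarning: Mean of empty slice
```

View pics/top4.png

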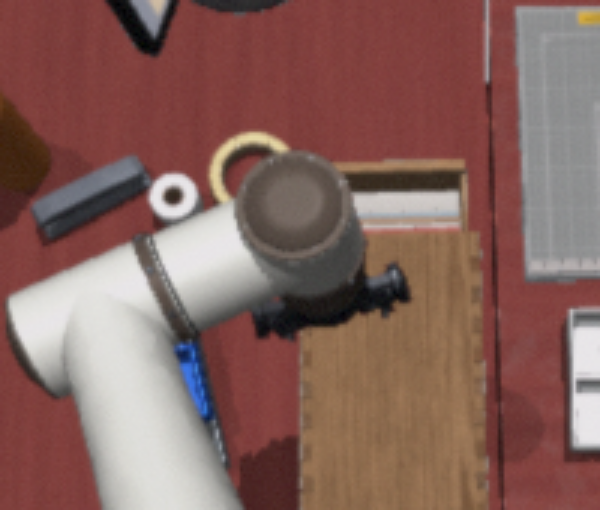

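The arm hides the stack in this view (only a strip of blue shows at (195,380)). I carry on toward the white tray and measure the stack from there.

```bash
python3 -m jog '[[[-0.03,-0.45,0],[0,0,-0.05],-1],[[-0.06,-0.9,0],[0,0,-0.1],-1],[[-0.06,-0.9,0],[0,0,-0.116],-1]]'|grep posi
python3 -m jog '[[[-0.03,-0.45,0],[0,0,0],-1],[[-0.06,-0.9,0],[0,0,0],-1],[[-0.06,-0.9,0],[0,0,0],-1]]'|grep posi
python3 -m jog '[[[-0.03,-0.45,0],[0,0,0],-1],[[-0.08,-0.9,0],[0,0,0],-1],[[-0.08,-0.91,0],[0,0,0],-1],[[-0.08,-0.91,0],[0,0,0],-1],[[-0.08,-0.91,0],[0,0,0],-1]]'
python3 - <<'E'
from bench import *
from h import *
for n,b,g in(("top",(130,130,210,230),(145,160,182,226)),("scene",(150,60,260,170),(150,118,228,170))):
    d=get_image(n);np.savez(n+"5.npz",**d);print(n,pose(d,b,"blue",70,88),pose(d,g,"grey",33,44))
    if n=="top":
        m=mask(d,(150,205,185,228),"brass");print("pull",np.nanmean(cloud(d)[m>0],0),m.sum());print(pose(d,(284,155,312,216),"white",33,44))
    print(cv2.imwrite(f"pics/{n}5.png",cv2.resize(d["frame"][90:230,100:300,::-1],None,fx=3,fy=3)))
E
```

```text
position: [549.1, -15.1, 232.1]
position: [543.4, -105.3, 232.0]
clock: 12.6
position: [535.9, -192.5, 232.2]
ee_rot: [1.0, -0.005, 0.0, -0.0]
contact_force: [0.2, 0.8, 0.6]
gripper_width: 85.5
grasp_force: 0.0
top [567.6 270.1  13.4  50.9 160.4  78.3 213. ] [500.5 254.5  13.6  50.8 125.4  38.5  59. ]
pull [430.81999186 239.35784286  21.47949446] 53
[ 5.296e+02 -1.983e+02 -2.000e-01  5.060e+01  1.486e+02  3.880e+01
  1.220e+02]
True
scene [567.7 269.6  12.9  55.9 164.7  75.9 300. ] [517.8 259.3  -4.7  25.2 163.8  37.5  48. ]
True
```

View pics/top5.png

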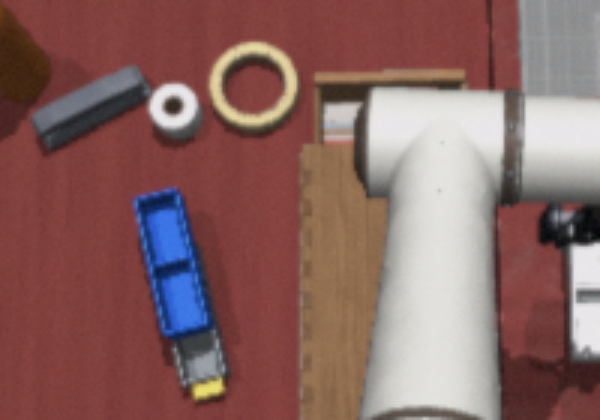

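The blue tray lies squarely on the grey one, stepped back about 50 mm. The pull end is open at (205,370) and the pull has not moved. Now the white tray.

```bash
python3 -m jog '[[[-0.02,-0.06,-0.4],[0,0,0],-1],[[-0.02,-0.06,-0.8],[0,0,0],-1],[[-0.02,-0.06,-1],[0,0,0],-1],[[-0.02,-0.06,-1],[0,0,0],-1]]'|grep posi
python3 -m jog '[[[0,0,-0.4],[0,0,0],-1],[[0,0,-0.7],[0,0,0],-1],[[0,0,-0.7],[0,0,0],-1],[[0,0,-0.7],[0,0,0],-1]]'
```

```text
position: [531.4, -198.4, 129.1]
clock: 13.5
position: [534.8, -199.7, 63.9]
ee_rot: [1.0, -0.005, 0.001, 0.0]
contact_force: [1.1, -0.2, 0.4]
gripper_width: 85.4
grasp_force: 0.0
```

```bash
python3 -m jog '[[[0,0.01,-0.25],[0,0,0],-1],[[0,0.01,-0.45],[0,0,0],-1],[[0,0.01,-0.54],[0,0,0],-1],[[0,0.01,-0.54],[0,0,0],-1],[[0,0.01,-0.54],[0,0,0],-1]]'
python3 -m jog '[[[0,0,0],[0,0,0],0.3],[[0,0,0],[0,0,0],0.6],[[0,0,0],[0,0,0],1],[[0,0,0],[0,0,0],1],[[0,0,0],[0,0,0],1],[[0,0,0],[0,0,0],1],[[0,0,0],[0,0,0],1],[[0,0,0],[0,0,0],1]]'
python3 -m jog '[[[0,0,0.1],[0,0,0],1],[[0,0,0.3],[0,0,0],1],[[0,0,0.6],[0,0,0],1],[[0,0,0.9],[0,0,0],1]]'|grep posi
python3 -m jog '[[[0,0,0.3],[0,0,0],1],[[0,0,0.6],[0,0,0],1],[[0,0,0.9],[0,0,0],1]]'|grep posi
python3 -m jog '[[[0,0,0.3],[0,0,0],1],[[0,0,0.5],[0,0,0],1],[[0,0,0.5],[0,0,0],1],[[0,0,0.5],[0,0,0],1]]'
```

```text
clock: 14.0
position: [534.8, -199.1, 10.0]
ee_rot: [1.0, -0.005, 0.002, 0.0]
contact_force: [-0.6, -0.1, 0.3]
gripper_width: 85.3
grasp_force: 0.0
clock: 14.8
position: [534.2, -199.0, 9.4]
ee_rot: [1.0, -0.006, 0.001, 0.0]
contact_force: [-0.9, 0.6, 6.7]
gripper_width: 49.3
grasp_force: 63.7
position: [532.5, -198.9, 99.0]
position: [532.6, -198.8, 189.7]
clock: 15.9
position: [532.6, -198.7, 237.9]
ee_rot: [1.0, -0.006, -0.0, -0.0]
contact_force: [-0.4, -0.2, -1.9]
gripper_width: 49.0
grasp_force: 63.0
```

```bash
python3 -m jog '[[[0,0.2,0],[0,0,0.02],1],[[-0.02,0.5,0],[0,0,0.05],1],[[-0.03,0.9,0],[0,0,0.08],1]]'|grep posi
python3 -m jog '[[[-0.02,0.45,0],[0,0,0.02],1],[[-0.03,0.9,0],[0,0,0.036],1]]'|grep posi
python3 -m jog '[[[-0.02,0.45,0],[0,0,0],1],[[-0.03,0.9,0],[0,0,0],1]]'|grep posi
python3 -m jog '[[[-0.02,0.45,0],[0,0,0],1],[[-0.03,0.9,0],[0,0,0],1]]'|grep posi
python3 -m jog '[[[-0.02,0.4,0],[0,0,0],1],[[-0.04,0.7,0],[0,0,0],1],[[-0.04,0.9,0],[0,0,0],1],[[-0.04,0.97,0],[0,0,0],1],[[-0.04,0.97,0],[0,0,0],1],[[-0.04,0.97,0],[0,0,0],1]]'
python3 - <<'E'
from bench import *
from h import *
for n,b in(("top",(120,100,200,240)),):
    d=get_image(n);P=cloud(d);print(pose(d,b,"white",258,274));print(read_state()["ee_rot"])
    print(pose(d,(130,130,210,230),"blue",70,88))
    cv2.imwrite(f"pics/t6.png",cv2.resize(d["frame"][120:250,90:250,::-1],None,fx=4,fy=4))
E
```

```text
position: [528.9, -108.8, 236.0]
position: [525.8, -17.7, 236.3]
position: [522.8, 72.5, 236.4]
position: [519.8, 162.4, 236.4]
clock: 17.4
position: [517.2, 256.9, 237.9]
ee_rot: [0.993, 0.115, -0.001, 0.0]
contact_force: [-0.4, -0.9, -0.4]
gripper_width: 48.7
grasp_force: 63.0
[517.8 255.6  12.6  51.1 159.5 267.3 148. ]
[ 9.93399919e-01  1.14701352e-01 -3.68203041e-04  2.56352352e-04]
[570.9 256.   13.7  22.3 160.2  79.1  66. ]
```

View pics/t6.png

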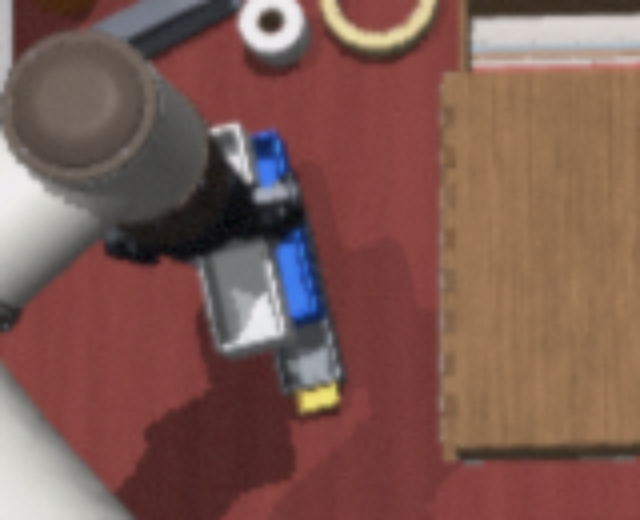

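White is held at crop (240,240), parallel above the stack, and needs about +1 mm in x and +3 mm in y. I lower it close and check again.

```bash
python3 -m jog '[[[0.01,0.03,-0.2],[0,0,0.004],1],[[0.01,0.03,-0.5],[0,0,0.004],1],[[0.01,0.03,-0.7],[0,0,0.004],1]]'|grep posi
python3 -m jog '[[[0,0,-0.3],[0,0,0],1],[[0,0,-0.5],[0,0,0],1],[[0,0,-0.59],[0,0,0],1],[[0,0,-0.59],[0,0,0],1],[[0,0,-0.59],[0,0,0],1]]'
python3 - <<'E'
from bench import *
from h import *
d=get_image("top");print(pose(d,(120,120,210,240),"white",124,150));print(read_state()["position"])
E
```

```text
position: [517.8, 259.3, 166.9]
clock: 18.25
position: [519.2, 261.1, 110.4]
ee_rot: [0.993, 0.119, 0.001, -0.0]
contact_force: [0.4, -0.2, -0.6]
gripper_width: 48.8
grasp_force: 63.1
[517.9 198.8  -0.8 160.7 163.  139.3 138. ]
[519.28124557 261.34614572 110.81781622]
```

```bash
python3 -m jog '[[[-0.01,-0.01,-0.1],[0,0,0],1],[[-0.01,-0.01,-0.15],[0,0,0],1],[[-0.01,-0.01,-0.17],[0,0,0],1],[[-0.01,-0.01,-0.17],[0,0,0],1],[[-0.01,-0.01,-0.17],[0,0,0],1]]'
python3 - <<'E'
from bench import *
from h import *
d=get_image("top");print(pose(d,(130,130,190,226),"white",106,130));print(read_state()["position"])
E
```

```text
clock: 18.8
position: [517.4, 260.2, 92.4]
ee_rot: [0.993, 0.12, 0.0, 0.0]
contact_force: [0.0, -0.6, -1.3]
gripper_width: 49.2
grasp_force: 63.1
[517.5 259.   13.7  51.1 159.4 121.4 124. ]
[517.47345492 260.27007922  92.46521697]
```

```bash
python3 -m jog '[[[0.01,0,-0.01],[0,0,-0.002],1],[[0.01,0,-0.02],[0,0,-0.002],1],[[0.01,0,-0.02],[0,0,-0.002],1],[[0.01,0,-0.02],[0,0,-0.002],1]]'
python3 -m jog '[[[0,0,-0.01],[0,0,0],1],[[0,0,-0.01],[0,0,0],1]]'
```

```text
clock: 19.25
position: [518.3, 260.1, 90.3]
ee_rot: [0.993, 0.118, -0.0, 0.0]
contact_force: [1.1, 0.2, -0.6]
gripper_width: 48.9
grasp_force: 63.1
clock: 19.45
position: [518.4, 260.2, 89.5]
ee_rot: [0.993, 0.118, 0.0, -0.0]
contact_force: [0.1, -0.2, 0.1]
gripper_width: 49.2
grasp_force: 63.3
```

```bash
python3 -m jog '[[[0,0,-0.01],[0,0,0],1],[[0,0,-0.01],[0,0,0],1],[[0,0,-0.01],[0,0,0],1]]'
```

```text
clock: 19.75
position: [518.4, 260.2, 89.4]
ee_rot: [0.993, 0.118, 0.0, -0.0]
contact_force: [-1.6, -1.0, 4.9]
gripper_width: 49.5
grasp_force: 63.8
```

Contact is felt at the expected height, so I release, rise straight up and move away.

```bash
python3 -m jog '[[[0,0,0],[0,0,0],0],[[0,0,0],[0,0,0],-0.5],[[0,0,0],[0,0,0],-1],[[0,0,0],[0,0,0],-1],[[0,0,0],[0,0,0],-1],[[0,0,0],[0,0,0],-1],[[0,0,0],[0,0,0],-1]]'
python3 -m jog '[[[0,0,0.2],[0,0,0],-1],[[0,0,0.5],[0,0,0],-1],[[0,0,0.9],[0,0,0],-1],[[0,0,0.9],[0,0,0],-1]]'|grep posi
python3 -m jog '[[[0,0,0.3],[0,0,0],-1],[[0,0,0.6],[0,0,0],-1],[[0,0,0.6],[0,0,0],-1]]'|grep posi
python3 -m jog '[[[0,-0.5,0],[0,0,0],-1],[[0,-1,0],[0,0,0],-1],[[0,-1,0],[0,0,0],-1]]'|grep posi
python3 -m jog '[[[0,-0.5,0],[0,0,0],-1],[[0,-1,0],[0,0,0],-1],[[0,-1,0],[0,0,0],-1]]'|grep posi
python3 -m jog '[[[0,-0.5,0],[0,0,0],-1],[[0,-1,0],[0,0,0],-1],[[0,-1,0],[0,0,0],-1]]'|grep posi
python3 -m jog '[[[0,-0.5,0],[0,0,0],-1],[[0,-1,0],[0,0,0],-1],[[0,-1,0],[0,0,0],-1],[[0,-1,0],[0,0,0],-1]]'
python3 - <<'E'
from bench import *
from h import *
d=get_image("top");print("white",pose(d,(130,130,190,226),"white",106,130));print("blue",pose(d,(130,130,190,226),"blue",70,88));
m=mask(d,(150,205,185,228),"brass");print("pull",np.nanmean(cloud(d)[m>0],0),m.sum());print("green",pose(d,(352,152,386,213),"green",33,48))
d=get_image("scene");print("white",pose(d,(150,60,260,170),"white",110,130),"blue",pose(d,(150,60,260,170),"blue",70,88))
cv2.imwrite("pics/s7.png",cv2.resize(d["frame"][70:220,120:320,::-1],None,fx=3.5,fy=3.5))
E
```

```text
clock: 20.45
position: [518.3, 260.1, 88.2]
ee_rot: [0.993, 0.117, -0.0, 0.0]
contact_force: [-0.5, 1.2, -0.3]
gripper_width: 85.4
grasp_force: 0.0
position: [521.4, 262.1, 184.5]
position: [520.5, 261.3, 243.1]
position: [517.1, 155.8, 237.7]
position: [517.4, 56.1, 237.6]
position: [517.7, -43.5, 237.6]
clock: 22.45
position: [518.3, -140.2, 237.5]
ee_rot: [0.993, 0.117, -0.0, -0.0]
contact_force: [-0.7, 0.9, -0.1]
gripper_width: 85.2
grasp_force: 0.0
white [519.3 258.9  13.6  50.6 160.6 117.5 269. ]
blue [569.5 270.5  13.2  49.8 153.7  78.5  63. ]
pull [431.03776946 237.56103084  24.08249199] 26
green [ 534.5 -443.     6.5   51.2  158.2   39.3  181. ]
white [653.9 317.5  24.   78.2 461.1 115.7 337. ] blue [577.8 248.   27.5  41.  166.1  75.  108. ]
```

View pics/s7.png

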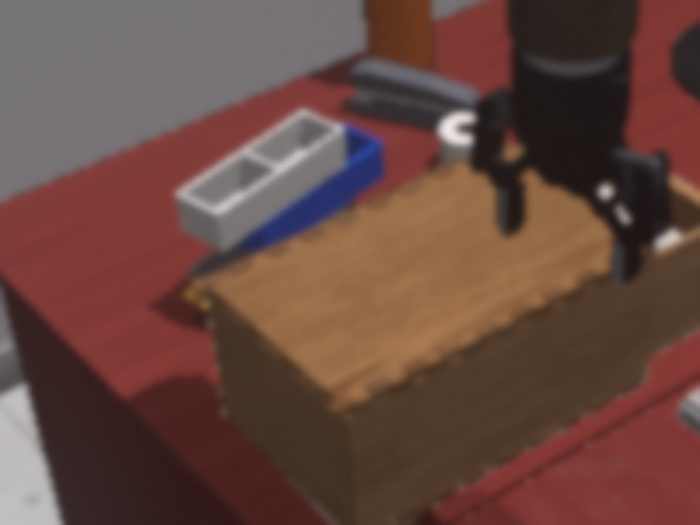

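The stack stands level: white at crop (265,180) on blue at (320,190), with the grey tray and brass pull below at (200,290). By the top camera, white is 1 mm from straight above grey, and the gripper is clear.

```bash
python3 -c "from bench import *;print(job_done())"
```

```text
the job is handed in; nothing more can be done
None
```

The stepped stack is built and handed in at about 22.5 s: blue sits about 50 mm back from the pull on the grey tray, white is within about 1 mm of straight above grey, and the grey and green trays have not measurably moved.

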